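# Set sprung tweezers to the gauge and hold

### The arm

A 7-joint arm with a two-finger parallel gripper is mounted at the origin on the work surface. World frame = base frame: x ahead of the robot, y to its left, z up, the work surface at z = 0. Lengths are in m, angles in rad, forces in N, time in s.
With the tool pointing down it reaches from about 0.35 to 0.9 m from the base axis. Payload 8.1 kg.
Tool frame: the origin (TCP) lies at the very end of the fingers, on their centre line; the grasp point (between the pads) lies 19 mm behind it (arm.tcp_to_grasp is the z of the grasp point in the tool frame, in m); z points along the fingers, y is the line along which they close (so a half turn about z gives the same grasp; the last joint's range is limited). The gripper opens to 92 mm and grips with 3 to 60 N. Pads are 19 mm wide; open, the fingers measure 130 mm over their backs; the gripper's body (75 mm by 190 mm) begins 47 mm behind the grasp point.
Start: joints at [-1.337, 0.434, 0.025, 1.573, -0.012, 1.134, -0.075], TCP at [0.207, 0.59, 0.227] pointing down, gripper open.
Joint ranges: [-2.62, 2.62], [-0.44, 2.09], [-1.27, 1.32], [0.08, 2.57], [-1.32, 4.46], [0.12, 2], [-2.74, 2.74]. Speed limits (rad/s): [2.22, 2.22, 3.01, 3.01, 3.14, 3.14, 3.14].

### API

Orientations are given as a rotation vector (axis times angle).
In Python, from cell import readout, vision, sign_off, arm gives the robot as it stands. The module is installed in compiled form; this text tells all that it offers.
- The arm moves only by the shell command python3 -m creep 'ROWS' [FORCE]. ROWS is JSON, a list of rows, each a list of 5 numbers: the shift along the tool's x, y, z in units of 4 cm (1.0 is 4 cm), then the turn about the tool's z in units of 4 degrees (1.0 is 4 degrees), then the opening, from 0 (shut) to 1 (fully open). A call has 1 to 12 rows; each row shifts and turns the commanded pose from where the row before left it, along the tool's axes as they then stand; what a row does not reach is not made up. A row lasts 1/8 s, in which the tool goes at most 62.5 mm and 10.7 degrees, less where a joint would pass 70% of its speed; a pose out of reach is approached as far as the arm can. A call with a number of a shift or a turn outside -1 to 1 is refused whole. A call with a gripper value outside its range is refused whole. The fingers move at their own pace and stop on an object; FORCE is the grip in N (left out, the last holds). Time passes only in rows, so rows that do not move let the fingers close. It gives the time, the measured TCP pose, the force, the opening and the grip force at its end, in the units of the state.
- readout.observe(): the state, without advancing time (a new reading comes with each control period).
- vision.get_image(name): name is "scene" or "side" or "wrist"; returns a dict with "pixels" (480x640x3 uint8, blue, green, red), "z_map" (480x640 float32, m along the optical axis (not along the pixel's ray), 0 where there is no reading), "camera_matrix" (3x3 intrinsics, pixels), "k1" (the pictures are not rectified: a ray, as slopes to the right and down, at radius r is drawn at 1 + k1 r^2 times it, then the intrinsics apply), "position" and "rotation" of the camera in the world. Camera axes: x right, y up, looking along -z (the intrinsics and any distortion apply to the point x, -y, -z); pixel columns grow to the right and rows downward; lengths in m; the calibration is good to about 2 mm. A picture is of the moment at which its call begins.
- sign_off(): hands the job in; it is judged then, once.
The state is a dict: "clock": time; "joints": joint angles; "dq": joint speeds; "joint_efforts": joint torques, N m; "position": TCP position; "ee_rot": TCP orientation; "force": force on the tool from outside, world axes, zero at the start; "ft_torque": the same for the moment, N m; "width": opening from 0.0 (shut) to 1.0 (fully open); "gripper_force": force on a finger pad.
Only numpy, scipy, OpenCV 4.12 (cv2) and the standard library are available. Lean on these libraries where they do the work, as an engineer would, in place of code of your own. Each camera call takes 0.05 s, during which the arm holds its last target. There are 200 camera calls.

### The job

Lift the sprung tweezers off their wooden rest by the two black finger grips, carry them to the setting gauge and squeeze them until their two bent points match the marked gap: each point hanging just above (a few millimetres, not touching) the engraved line of its own gauge pad. Finish while still holding the tweezers there in the air, squeezed to that gap and steady; nothing is put down or let go. Leave the gauge's setting and the other things on the bench as they are.

Things in the scene. Friction and masses are not known exactly. Their poses are not given: they have to be found in the camera images.
- tweezers: Steel bent-nose sprung tweezers, about 160 mm long, 80 g, lying level on the rest. Origin: midway between the black finger grips, at half the leaves' height, near the centre of mass, 70 mm above the bench at the start; z up, x from bow (closed end) to points, y the squeezing direction. Two leaves 14 mm tall pivot 85 mm behind the origin, moving alike in mirror image.
- grip_l (a point): Centre of the outer face of the black ribbed grip on the +y leaf (the other mirrors it): 26 mm long (x), 18 mm tall. Over both grips' outer faces: about 50 mm free, 42 to 32 mm in the working range, where the faces are nearly parallel.
- leaf_l (a joint): How far each leaf is squeezed in, rad: 0 free (gap 50 mm between the points' centres), stop at 0.14. The gap shrinks about 2.91 mm per 0.01 rad, or about 1.7 mm per mm that the fingers close on the grips. Each grip springs back about 0.94 N per 0.01 rad: 4 to 9 N in the working range, 13 N at the stop; use more effort than that.
- tip_l (a point): Lower end of the point (a bent-down end, 5 mm thick) on the +y leaf. With the tweezers free it is 60 mm ahead of, 25 mm to the +y side of and 42 mm below tweezers; squeezing leaves the 60 and 42 mm as they are.
- tip_r (a point): Lower end of the point on the -y leaf, the mirror image of tip_l.
- rest: Fixed wooden rest: board 150 x 80 x 12 mm with two cross-bars, tops 63 mm above the bench, under the tweezers: rear bar at x -83 mm (22 mm thick, 50 wide), front bar at x +34 mm (10 thick, 74 wide). The grips lie free between them, with 48 mm of room underneath. Origin on the bench, below the grips; x nearly as the tweezers'.
- gauge: Fixed aluminium bar 44 x 130 x 12 mm along its own y, with two upright steel pads, one fixed, one on a slider, each 16 mm along x and 6 mm along y, tops 36 mm above the bench, a dark line along x on the middle of each top. Origin: underside centre of the bar; z up. Tweezers can come from its -x side, their x along the gauge's. Either point may go over either pad.
- mark_a (a point): Centre of the fixed pad's top face (36 mm above the bench), 15 mm to the -y side of the gauge's origin; axes as the gauge's.
- mark_b (a point): Centre of the sliding pad's top face, at the same height, in line with mark_a along the gauge's y, 22 to 38 mm from it; its distance from mark_a is the marked gap. The slider is stiff and must stay where it is.
- spray_can: Bystander: spray can, 66 mm diameter, 160 mm tall, standing. Origin at its base centre.
- oil_bottle: Bystander: small plastic bottle, 52 mm diameter, 130 mm tall, standing. Origin at its base centre.
- sanding_disc: Bystander: grey perforated sanding disc, 140 mm diameter, 4 mm thick, lying flat. Origin at its underside centre.
- steel_flat: Bystander: drilled steel flat 50 x 260 x 6 mm, lying along y. Origin at its underside centre.

How it is judged:
By the outcome, as a careful person would: the job done as asked, in the order asked, and still so for the second after the job is handed in, while the arm keeps its last pose, push and grip.
It also fails if it takes over 38 s, if anything falls off the work surface, if the arm or the gripper's body presses on something with over 40 N, if the wrist force passes 120 N, or if a joint passes its speed limit or range.

## Working session

There is one attempt and no reset: what is moved stays moved. The work goes in short steps, Python scripts to look and compute and a shell command to move; the robot and the scene stay as the last step left them, time stands still between calls to the robot, and variables do not carry over. Pictures are saved under pics/ and viewed, at most 10 in all, crops included, and the job is handed in when it is done.

```bash
mkdir -p pics; cat > h.py <<'E'
import numpy as np, cv2
from cell import readout, vision, arm
def grab(n):
    return vision.get_image(n)
def world(im,u,v,z=None):
    K=np.array(im["camera_matrix"]);k1=im["k1"]
    p=cv2.undistortPoints(np.array([[[u,v]]],float),K,np.array([k1,0,0,0.]))[0,0]
    d=np.array([p[0],-p[1],-1.]);R=np.array(im["rotation"])
    if R.shape!=(3,3): R=cv2.Rodrigues(R.astype(float))[0]
    c=np.array(im["position"]);dw=R@d
    if z is None:
        return c+dw*im["z_map"][int(round(v)),int(round(u))]
    return c+dw*(z-c[2])/dw[2]
def cloud(im):
    K=np.array(im["camera_matrix"]);v,u=np.mgrid[0:480,0:640]
    p=cv2.undistortPoints(np.stack([u,v],-1).reshape(-1,1,2).astype(float),K,np.array([im["k1"],0,0,0.])).reshape(480,640,2)
    R=np.array(im["rotation"])
    if R.shape!=(3,3): R=cv2.Rodrigues(R.astype(float))[0]
    d=np.stack([p[...,0],-p[...,1],-np.ones((480,640))],-1)
    P=np.array(im["position"])+(d*im["z_map"][...,None])@R.T
    P[im["z_map"]==0]=np.nan
    return P
E
python3 - <<'E'
from h import *
import pickle
for n in ["scene","side","wrist"]:
    im=grab(n);cv2.imwrite(f"pics/{n}0.png",im["pixels"]);pickle.dump(im,open(n+"0.pkl","wb"));print(n,im["position"],im["rotation"],im["camera_matrix"],im["k1"])
s=readout.observe();print(s, arm.tcp_to_grasp)
E
```

```text
scene [1.31820961 0.73367045 1.13443937] [0.37118338 0.89695656 2.20493296] [[555.01805608   0.         317.08041324]
 [  0.         555.01805608 237.36705682]
 [  0.           0.           1.        ]] -0.10261755265086397
side [ 0.11462389 -0.99258535  0.71085954] [ 1.04557376 -0.22985671 -0.43124219] [[483.90689264   0.         318.31447396]
 [  0.         483.90689264 240.07029275]
 [  0.           0.           1.        ]] -0.002957454722532487
wrist [0.12866012 0.61572778 0.3842091 ] [-0.2703302  -0.18962953  1.22409589] [[366.55428339   0.         319.26481481]
 [  0.         366.55428339 244.29552619]
 [  0.           0.           1.        ]] -0.03220221730249928
{'clock': 0.15, 'joints': array([-1.33659517,  0.43505065,  0.02498351,  1.57388227, -0.01161272,
        1.13395939, -0.0750652 ]), 'dq': array([ 0.00054641, -0.00302065,  0.00052181, -0.00264887,  0.00106005,
        0.00155982, -0.00019831]), 'joint_efforts': array([ 1.75902762e-03, -6.68254209e+01,  9.86051224e-01, -3.14688134e+01,
       -6.05209451e-02,  3.93929682e-02,  1.44140972e-04]), 'position': array([0.20646495, 0.58951817, 0.22613522]), 'ee_rot': array([-5.26606797e-01, -3.09704467e+00,  1.80716985e-03]), 'force': array([ 0.14563048, -0.13889936, -0.78954677]), 'ft_torque': array([ 0.01435448,  0.00642599, -0.01799967]), 'gripper_force': 0.0, 'width': 0.999874550634458} -0.0188
```

View pics/scene0.png

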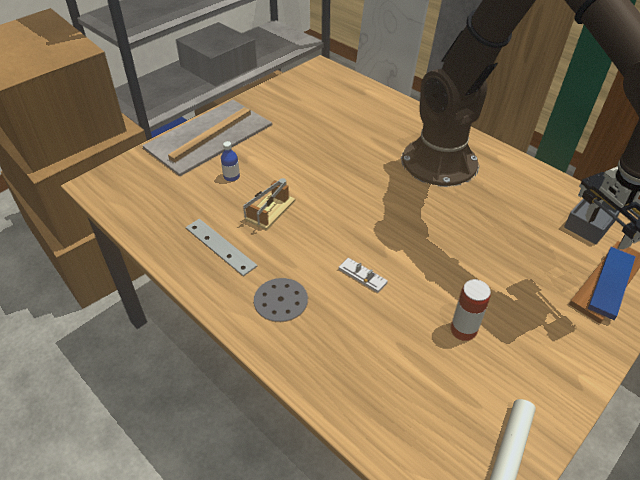

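View pics/side0.png

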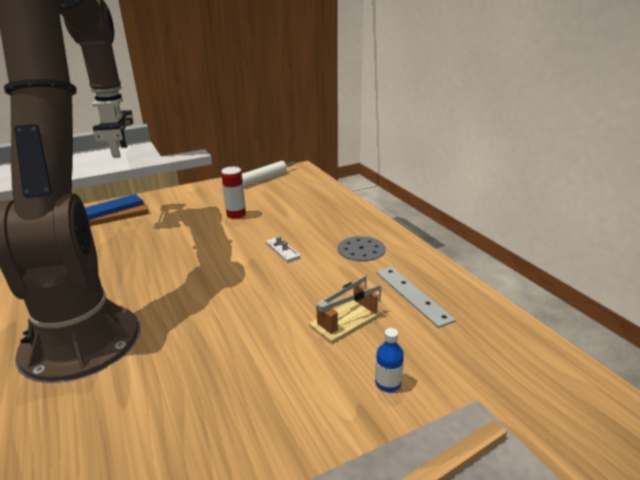

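The scene picture shows the tweezers on the rest near (267,202), with the points towards the lower-left at about (245,225). The gauge is at (363,274), the bottle at (230,165) and the can at (470,310). Next I'll turn these into positions.

```bash
python3 - <<'E'
from h import *
import pickle
for n,boxes in [("scene",{"tw":(235,175,305,240),"ga":(335,255,392,295)}),("side",{"tw":(305,275,390,340),"ga":(262,232,302,264)})]:
    im=pickle.load(open(n+"0.pkl","rb"));P=cloud(im)
    for k,(a,b,c,d) in boxes.items():
        Q=P[b:d,a:c].reshape(-1,3);
        for lo,hi in ((.006,.02),(.025,.045),(.055,.1)):
            q=Q[(Q[:,2]>lo)&(Q[:,2]<hi)]
            if len(q)>4:
                m=np.median(q,0);w,V=np.linalg.eigh(np.cov(q[:,:2].T));r=cv2.minAreaRect(q[:,:2].astype(np.float32)*1000)
                print(n,k,lo,len(q),m.round(3),V[:,1].round(3),q.max(0).round(3),q.min(0).round(3),r)
E
python3 - <<'E'
import cv2,numpy as np
a=cv2.imread('pics/scene0.png')[165:305,225:400]
cv2.imwrite('pics/c1.png',cv2.resize(a,None,fx=4.2,fy=4.2,interpolation=2))
E
```

```text
scene tw 0.006 711 [ 0.55  -0.208  0.012] [0.593 0.805] [ 0.695 -0.083  0.02 ] [ 0.394 -0.409  0.006] ((547.0714721679688, -240.52374267578125), (283.6380920410156, 218.69552612304688), 45.56328582763672)
scene tw 0.025 178 [ 0.615 -0.214  0.035] [-0.991 -0.135] [ 0.647 -0.168  0.045] [ 0.487 -0.253  0.025] ((571.4654541015625, -222.3227081298828), (154.91014099121094, 78.2537612915039), 18.69482421875)
scene tw 0.055 510 [ 0.573 -0.22   0.07 ] [-0.983 -0.183] [ 0.648 -0.169  0.086] [ 0.483 -0.26   0.055] ((566.7522583007812, -222.24078369140625), (167.13027954101562, 74.37626647949219), 17.430099487304688)
scene ga 0.006 624 [0.559 0.146 0.013] [-0.084  0.996] [0.641 0.221 0.02 ] [0.448 0.052 0.006] ((546.2756958007812, 145.80958557128906), (132.9922332763672, 146.06887817382812), 43.987449645996094)
scene ga 0.025 53 [0.554 0.161 0.033] [-0.058  0.998] [0.573 0.172 0.04 ] [0.543 0.125 0.025] ((558.7807006835938, 148.6902618408203), (29.846935272216797, 46.32075119018555), 1.5279343128204346)
side tw 0.006 1161 [ 0.562 -0.234  0.011] [-0.953 -0.302] [ 0.745 -0.112  0.02 ] [ 0.473 -0
[... 204 characters left out ...]
62  0.025] ((564.843505859375, -217.6395721435547), (154.83824157714844, 75.96266174316406), 9.417251586914062)
side tw 0.055 876 [ 0.562 -0.231  0.068] [-0.977 -0.213] [ 0.646 -0.177  0.08 ] [ 0.483 -0.262  0.055] ((564.6377563476562, -226.5660858154297), (162.04083251953125, 65.28964233398438), 12.595538139343262)
side ga 0.006 331 [0.549 0.127 0.01 ] [-0.188  0.982] [0.583 0.211 0.02 ] [0.526 0.072 0.006] ((551.9418334960938, 142.97769165039062), (45.26913070678711, 137.06216430664062), 7.614009380340576)
side ga 0.025 45 [0.553 0.16  0.031] [-0.108  0.994] [0.563 0.168 0.038] [0.543 0.123 0.025] ((553.0322265625, 145.85693359375), (18.12796974182129, 44.70843505859375), 3.95931339263916)
```

View pics/c1.png

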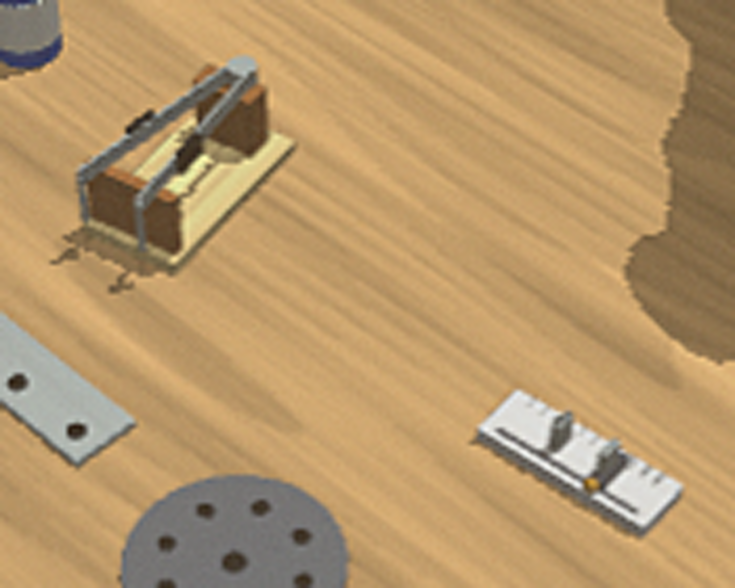

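The crop shows the tweezers' bow towards the robot, with the points ahead over the front bar. The grips are at crop (140,122) and (190,152), and the gauge pads at (562,430) and (608,460). The depth data puts the tweezers at about (0.57,-0.22) with 11° yaw, and the gauge at about (0.553,0.145) with 5° yaw. Heights fit the given sizes. I'll set out now.

```bash
python3 -m creep '[[-0.6,-0.9,0,-0.95,1],[-0.6,-0.9,0,-0.95,1],[-0.6,-0.9,0,-0.95,1],[-0.6,-0.9,0,-0.95,1],[-0.6,-0.9,0,-0.95,1],[-0.6,-0.9,0,-0.95,1],[-0.6,-0.9,0,-0.95,1],[-0.6,-0.9,0,-0.95,1],[0,0,0,0,1]]'
cat >> h.py <<'E'
def go(tx,ty,tz,yaw):
    "needed shift of TCP, in units of tool axes now, to world target; yaw(deg) of tool y axis"
    s=readout.observe();R=cv2.Rodrigues(np.array(s["ee_rot"]))[0]
    d=R.T@(np.array([tx,ty,tz])-s["position"])/.04
    y=np.degrees(np.arctan2(R[1,1],R[0,1]))
    print("t",round(s["clock"],2),"pos",s["position"].round(4),"yawy",y.round(2),"zax",R[:,2].round(3),"shift",d.round(3),"turn",round(-(yaw-y)/4,3),"force",s["force"].round(2),"w",round(s["width"]*92,2),"gf",round(s["gripper_force"],2))
E
python3 -c "
from h import *
go(.573,-.218,.22,101)"
```

```text
clock: 1.27
position: [0.3676, 0.2839, 0.2267]
ee_rot: [-0.296, 3.127, -0.002]
force: [-0.2, 0.6, -0.1]
width: 1.001
gripper_force: 0.0
t 1.27 pos [0.3676 0.2839 0.2267] yawy 100.8 zax [ 0.001 -0.001 -1.   ] shift [ -2.692 -13.287   0.183] turn -0.05 force [-0.19  0.62 -0.06] w 92.07 gf 0.0
```

```bash
python3 -m creep '[[-0.2,-1,0,0,1],[-0.2,-1,0,0,1],[-0.2,-1,0,0,1],[-0.2,-1,0,0,1],[-0.2,-1,0,0,1],[-0.2,-1,0,0,1],[-0.2,-1,0,0,1],[-0.2,-1,0,0,1],[-0.2,-1,0,0,1],[-0.2,-1,0,0,1],[-0.2,-1,0,0,1],[-0.2,-1,0,0,1]]' >/dev/null
python3 -m creep '[[-0.2,-1,0,0,1],[0,-0.3,0,0,1],[0,0,0,0,1],[0,0,0,0,1]]'
python3 - <<'E'
from h import *
import pickle
go(.573,-.218,.17,101)
im=grab("wrist");pickle.dump(im,open("w1.pkl","wb"));cv2.imwrite("pics/w1.png",im["pixels"]);print(im["position"])
P=cloud(im);q=P.reshape(-1,3)
q=q[(q[:,2]>.058)&(q[:,2]<.09)&(abs(q[:,0]-.57)<.12)&(abs(q[:,1]+.22)<.08)]
print(len(q),q.min(0),q.max(0))
E
```

```text
clock: 3.28
position: [0.57, -0.2131, 0.2266]
ee_rot: [0.306, -3.126, -0.002]
force: [-1.0, 0.0, -0.1]
width: 1.0
gripper_force: 0.0
t 3.27 pos [ 0.57   -0.2131  0.2266] yawy 101.2 zax [-0.     0.001 -1.   ] shift [-0.05  -0.136  1.414] turn 0.049 force [-0.97  0.01 -0.1 ] w 92.03 gf 0.0
[ 0.48912914 -0.23072817  0.38475327]
3899 [ 0.48287762 -0.26067854  0.05803515] [ 0.64539785 -0.17226501  0.08119613]
```

View pics/w1.png

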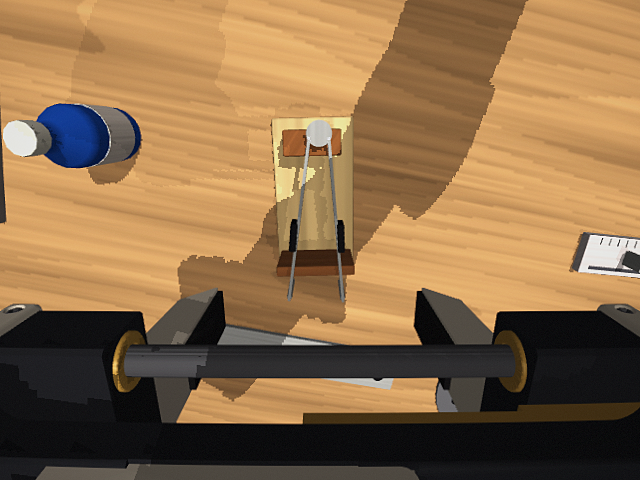

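The wrist view shows the bow at (319,132), the grips at (293,236) and (341,236), and the points ending near (291,297) and (343,297).

```bash
python3 - <<'E'
from h import *
import pickle
im=pickle.load(open("w1.pkl","rb"));P=cloud(im);px=im["pixels"].astype(int)
go(.573,-.218,.17,101)
for u,v,z in [(319,132,.077),(293,236,.079),(341,236,.079),(291,297,.03),(343,297,.03)]:
    print(u,v,world(im,u,v,z).round(4),world(im,u,v).round(4))
dark=(px.max(2)<50)
for n,a,c in(("gl",280,310),("gr",328,356)):
    m=np.zeros((480,640),bool);m[215:262,a:c]=1
    m&=dark&(P[...,2]>.06)
    q=P[m];v,u=np.nonzero(m);print(n,len(q),np.median(q,0).round(4),q.min(0).round(4),q.max(0).round(4),u.min(),u.max(),v.min(),v.max())
E
```

```text
t 3.33 pos [ 0.57   -0.2131  0.2267] yawy 101.21 zax [-0.     0.001 -1.   ] shift [-0.049 -0.135  1.417] turn 0.053 force [-0.7   0.25  0.31] w 92.45 gf 0.0
319 132 [ 0.4925 -0.2299  0.077 ] [ 0.4925 -0.2299  0.0766]
293 236 [ 0.5819 -0.2353  0.079 ] [ 0.5819 -0.2353  0.0792]
341 236 [ 0.5738 -0.1943  0.079 ] [ 0.5737 -0.1944  0.0794]
291 297 [ 0.664  -0.2264  0.03  ] [ 0.6431 -0.2269  0.0723]
343 297 [ 0.6532 -0.172   0.03  ] [ 0.6319 -0.1796  0.0761]
gl 209 [ 0.5817 -0.2356  0.079 ] [ 0.5703 -0.2393  0.0634] [ 0.5962 -0.2313  0.0812] 289 296 219 251
gr 207 [ 0.5744 -0.1947  0.079 ] [ 0.563  -0.1997  0.0633] [ 0.5888 -0.1886  0.0808] 337 344 220 252
```

```bash
python3 - <<'E'
from h import *
import pickle
im=pickle.load(open("w1.pkl","rb"));P=cloud(im)
go(.5785,-.215,.051,100.3)
q=P[60:200,0:150].reshape(-1,3);q=q[q[:,2]>.05];print(np.nanmin(q,0),np.nanmax(q,0))
im=pickle.load(open("scene0.pkl","rb"));P=cloud(im)
q=P[140:185,215:243].reshape(-1,3);q=q[(q[:,2]>.03)&(q[:,2]<.14)];print(np.nanmin(q,0),np.nanmax(q,0))
E
```

```text
t 3.33 pos [ 0.57   -0.2131  0.2267] yawy 101.21 zax [-0.     0.001 -1.   ] shift [-0.198 -0.092  4.393] turn 0.228 force [-0.7   0.25  0.31] w 92.45 gf 0.0
[ 0.50765588 -0.45067026  0.05001562] [ 0.55963016 -0.40310296  0.13207459]
[ 0.51094434 -0.44772382  0.03053736] [ 0.56293072 -0.39722148  0.13657505]
```

Bottle is clear of the gripper body (y < -0.397). I'll descend and then check.

```bash
python3 -m creep '[[-0.2,-0.1,0.8,0.23,1],[0,0,0.8,0,1],[0,0,0.8,0,1],[0,0,0.6,0,1],[0,0,0.6,0,1],[0,0,0.5,0,1],[0,0,0.29,0,1],[0,0,0,0,1],[0,0,0,0,1]]' 20
python3 - <<'E'
from h import *
import pickle
go(.5785,-.215,.051,100.3)
im=grab("wrist");pickle.dump(im,open("w2.pkl","wb"));cv2.imwrite("pics/w2.png",im["pixels"])
E
```

```text
clock: 4.45
position: [0.5792, -0.2174, 0.052]
ee_rot: [-0.279, 3.128, -0.0]
force: [-0.3, 0.1, -0.5]
width: 1.002
gripper_force: 0.0
t 4.45 pos [ 0.5792 -0.2174  0.052 ] yawy 100.19 zax [ 0.001 -0.    -1.   ] shift [0.007 0.062 0.024] turn -0.026 force [-0.25  0.14 -0.51] w 92.16 gf 0.0
```

View pics/w2.png

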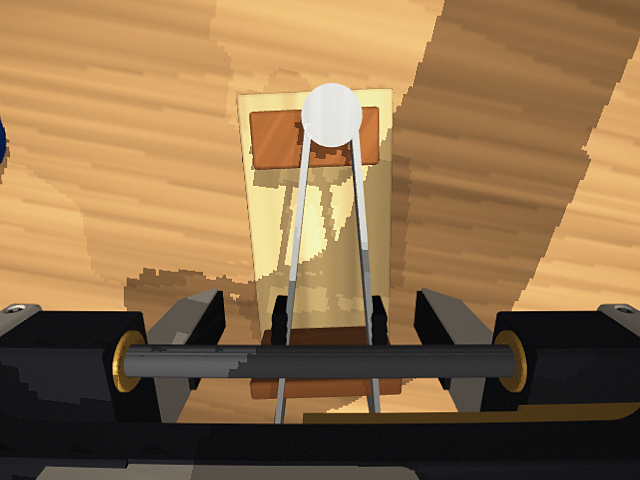

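The grips show outer faces at u≈273 and 387 (mid 330), and the fingers' mid is 319. So the tweezers sit about 4.5 mm towards +y; I'll shift and then close on them.

```bash
python3 -m creep '[[0,0.11,0.03,0,1],[0,0,0,0,1],[0,0,0,0,0.7],[0,0,0,0,0.6],[0,0,0,0,0.5],[0,0,0,0,0.44],[0,0,0,0,0.44],[0,0,0,0,0.44],[0,0,0,0,0.44]]' 20
python3 - <<'E'
from h import *
import pickle
go(.5785,-.215,.051,100.3)
E
```

```text
clock: 5.62
position: [0.5779, -0.2131, 0.0499]
ee_rot: [-0.279, 3.129, 0.0]
force: [-0.4, 0.6, -0.4]
width: 0.442
gripper_force: 4.0
t 5.62 pos [ 0.5779 -0.2131  0.0499] yawy 100.19 zax [ 0.  0. -1.] shift [-0.007 -0.05  -0.027] turn -0.029 force [-0.42  0.64 -0.37] w 40.66 gf 4.02
```

```bash
python3 -m creep '[[0,0,-0.1,0,0.42],[0,0,-0.2,0,0.42],[0,0,-0.3,0,0.42],[0,0,-0.4,0,0.42],[0,0,-0.4,0,0.42],[0,0,-0.4,0,0.42],[0,0,-0.2,0,0.42],[0,0,-0.1,0,0.42],[0,0,0,0,0.42],[0,0,0,0,0.42]]'
python3 - <<'E'
from h import *
import pickle
im=grab("wrist");pickle.dump(im,open("w3.pkl","wb"));cv2.imwrite("pics/w3.png",im["pixels"])
im=pickle.load(open("w1.pkl","rb"));cv2.imwrite("pics/w1c.png",cv2.resize(im["pixels"][215:285,560:640],None,fx=6,fy=6))
s=pickle.load(open("side0.pkl","rb"));c=pickle.load(open("scene0.pkl","rb"))
a=cv2.resize(s["pixels"][228:268,255:305],None,fx=8,fy=8);b=cv2.resize(c["pixels"][254:294,335:391],None,fx=8,fy=8)
cv2.imwrite("pics/g.png",np.hstack([a[:320],b[:320,:398]]))
go(.55,.145,.13,95)
E
```

```text
clock: 6.88
position: [0.5775, -0.213, 0.1333]
ee_rot: [0.279, -3.128, -0.001]
force: [0.1, 0.3, -1.2]
width: 0.423
gripper_force: 4.8
t 6.92 pos [ 0.5775 -0.2131  0.1334] yawy 100.18 zax [-0.001  0.    -1.   ] shift [-0.904  8.932  0.087] turn 1.294 force [-0.12  0.19 -1.05] w 38.88 gf 4.79
```

View pics/w3.png

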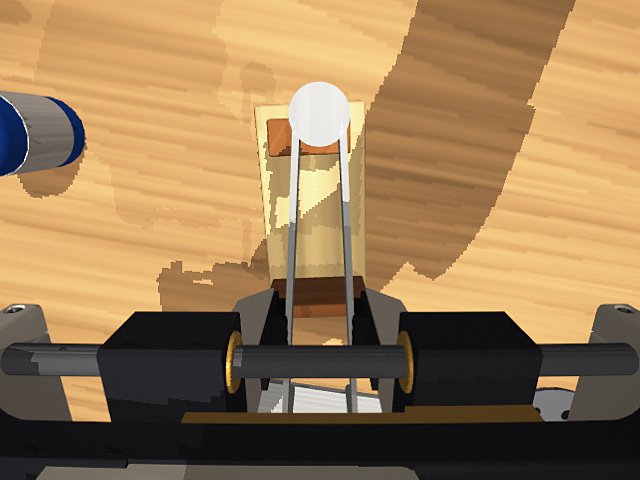

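The tweezers are lifted level, with the bow at (319,115) and the leaves between the fingers. Next I'll carry them past the gauge so the wrist camera looks down on it.

```bash
python3 - <<'E'
from h import *
go(.64,.145,.15,95)
E
python3 -m creep '[[-0.2,0.3,-0.1,0.1,0.42],[-0.25,0.6,-0.1,0.1,0.42],[-0.27,0.8,-0.1,0.1,0.42],[-0.27,0.9,-0.1,0.1,0.42],[-0.27,0.9,0,0.1,0.42],[-0.27,0.9,0,0.1,0.42],[-0.27,0.9,0,0.1,0.42],[-0.27,0.9,0,0.1,0.42],[-0.27,0.9,0,0.1,0.42],[-0.27,0.8,0,0.1,0.42],[-0.25,0.5,0,0.1,0.42],[-0.2,0.3,0,0.1,0.42]]'
python3 -m creep '[[-0.05,0.2,0,0.1,0.42],[0,0.1,0,0,0.42],[0,0,0,0,0.42],[0,0,0,0,0.42]]'
python3 - <<'E'
from h import *
import pickle
go(.64,.145,.15,95)
im=grab("wrist");pickle.dump(im,open("w4.pkl","wb"));cv2.imwrite("pics/w4.png",im["pixels"])
E
```

```text
t 6.92 pos [ 0.5775 -0.2131  0.1334] yawy 100.18 zax [-0.001  0.    -1.   ] shift [-3.118  8.535 -0.415] turn 1.294 force [-0.12  0.19 -1.05] w 38.88 gf 4.79
clock: 8.43
position: [0.6509, 0.1498, 0.1498]
ee_rot: [0.149, -3.138, -0.0]
force: [-0.0, -0.4, -0.2]
width: 0.422
gripper_force: 4.8
clock: 8.93
position: [0.6515, 0.1596, 0.1501]
ee_rot: [-0.135, 3.139, -0.0]
force: [-0.4, 0.4, -1.7]
width: 0.416
gripper_force: 4.8
t 8.93 pos [0.6515 0.1596 0.1501] yawy 94.92 zax [ 0. -0. -1.] shift [ 0.318 -0.338  0.002] turn -0.02 force [-0.36  0.45 -1.69] w 38.29 gf 4.79
```

View pics/w4.png

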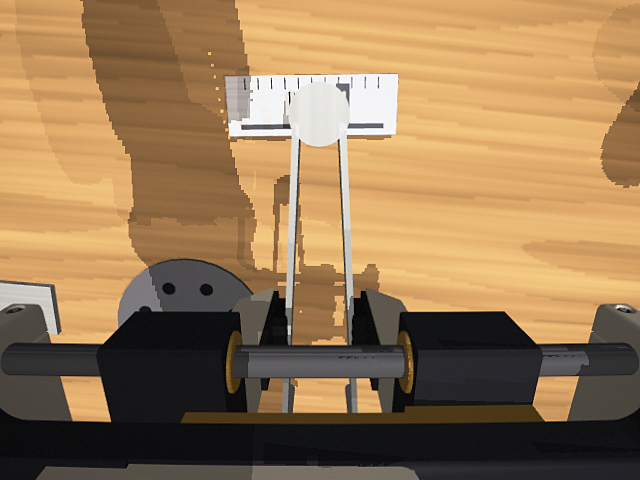

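The gauge spans (225–398, 73–138), but the bow at (319,114) hides its pads. I'll step aside 64 mm and look again.

```bash
python3 -m creep '[[0,-0.3,0,0,0.42],[0,-0.5,0,0,0.42],[0,-0.5,0,0,0.42],[0,-0.3,0,0,0.42],[0,0,0,0,0.42],[0,0,0,0,0.42],[0,0,0,0,0.42]]'
python3 - <<'E'
from h import *
import pickle
im=grab("wrist");pickle.dump(im,open("w5.pkl","wb"))
P=cloud(im);s=readout.observe();
q=P[:250].reshape(-1,3);m=(q[:,2]>.028)&(q[:,2]<.045)&(abs(q[:,0]-.553)<.05)&(abs(q[:,1]-.145)<.06)
q=q[m];print(len(q),q.min(0),q.max(0))
idx=np.argwhere(((P[...,2]>.028)&(P[...,2]<.045)&(abs(P[...,0]-.553)<.05)&(abs(P[...,1]-.145)<.06))[:250])
print(idx.min(0),idx.max(0)); r0,c0=idx.min(0)-25;r0=max(r0,0);r1,c1=idx.max(0)+40
print(r0,c0,r1,c1);cv2.imwrite("pics/w5.png",cv2.resize(im["pixels"][r0:r1,c0:c1],None,fx=5,fy=5,interpolation=cv2.INTER_CUBIC))
E
python3 -c "
import cv2;print(cv2.imread('pics/w5.png').shape)"
```

```text
clock: 9.85
position: [0.657, 0.0979, 0.1498]
ee_rot: [0.139, -3.138, -0.001]
force: [0.3, -0.5, -0.4]
width: 0.421
gripper_force: 4.8
536 [0.54358065 0.12458723 0.02807734] [0.56289337 0.16828524 0.03812564]
[ 91 372] [116 435]
66 347 156 475
(450, 640, 3)
```

View pics/w5.png

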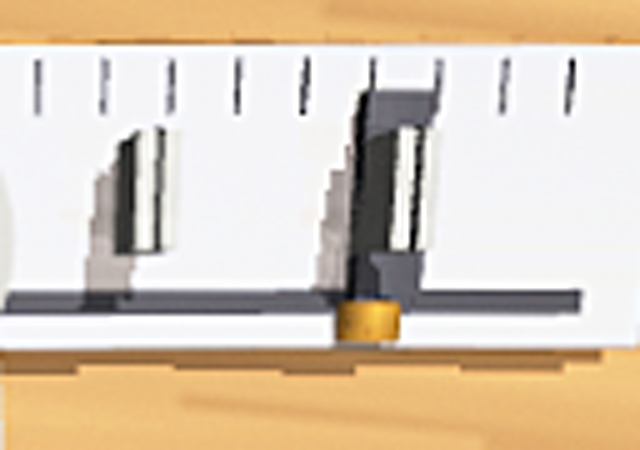

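The crop shows the fixed pad's line at about crop (156,190) and the sliding pad's line at (412,190), between top faces 137–176 and 390–432.

```bash
python3 - <<'E'
from h import *
import pickle
im=pickle.load(open("w5.pkl","rb"));P=cloud(im)
pa=[]
for u,v in [(156,190),(412,190),(158,128),(154,252),(416,126),(408,250)]:
    w=world(im,347+(u-2)/5,66+(v-2)/5,.036);pa.append(w);print(w.round(4))
a,b=pa[0],pa[1];d=b-a;print("gap",np.linalg.norm(d),"ydir",np.degrees(np.arctan2(d[1],d[0])))
M=np.zeros((480,640),bool);M[80:130,350:450]=1;M&=(P[...,2]>.0345)&(P[...,2]<.038)
n,l=cv2.connectedComponents(M.astype(np.uint8))
for i in range(1,n):
    q=P[l==i]
    if len(q)>10: print("pad",len(q),((q.min(0)+q.max(0))/2).round(4),q.mean(0).round(4),(q.max(0)-q.min(0)).round(4),cv2.minAreaRect(q[:,:2].astype(np.float32)*1000))
# gauge bar top edges
M=np.zeros((480,640),bool);M[40:160,280:560]=1;M&=(P[...,2]>.009)&(P[...,2]<.014)&(im["pixels"].min(2)>150)
q=P[M];print("bar",cv2.minAreaRect(q[:,:2].astype(np.float32)*1000))
E
```

```text
[0.5552 0.1285 0.036 ]
[0.5518 0.1642 0.036 ]
[0.5471 0.1277 0.036 ]
[0.5634 0.1293 0.036 ]
[0.5435 0.1633 0.036 ]
[0.5598 0.165  0.036 ]
gap 0.03586134117299877 ydir 95.39324098614496
pad 227 [0.5516 0.1645 0.0362] [0.5516 0.1645 0.0361] [0.016  0.0077 0.0034] ((551.4483032226562, 164.6511993408203), (16.01397705078125, 6.847039699554443), 6.950779438018799)
pad 211 [0.5552 0.1284 0.0363] [0.5552 0.1284 0.0362] [0.0155 0.0069 0.0033] ((555.1926879882812, 128.44302368164062), (15.18405532836914, 6.104981899261475), 4.1979498863220215)
bar ((553.601806640625, 144.02468872070312), (43.57965087890625, 129.53758239746094), 5.379295349121094)
```

```bash
cat >> h.py <<'E'
def leaves(im,s_pos,s_rot,ztop):
    R=cv2.Rodrigues(np.array(s_rot,float))[0];P=cloud(im)
    T=(P-np.array(s_pos))@R
    M=(abs(T[...,2]-ztop)<.004)
    out=[]
    for x0 in np.arange(.0,.075,.005):
        m=M&(abs(T[...,0]-x0)<.003)&(abs(T[...,1])<.03)
        y=T[...,1][m];a,b=y[y>0],y[y<0]
        if len(a)>5 and len(b)>5: out.append((x0,np.median(a),np.median(b),len(a),len(b)))
    o=np.array(out)
    if len(o)<2: print("few",o);return
    print((o*[1e3,1e3,1e3,1,1]).round(1).tolist())
    g=o[:,1]-o[:,2];c=(o[:,1]+o[:,2])/2
    pg=np.polyfit(o[:,0],g,1);pc=np.polyfit(o[:,0],c,1)
    print("sep at x=0,-.06:",np.polyval(pg,[0,-.06]).round(4),"slope",pg[0].round(4),"centre at",np.polyval(pc,[0,-.06,.085]).round(4))
E
python3 - <<'E'
from h import *
import pickle
im=pickle.load(open("w2.pkl","rb"));leaves(im,[.5792,-.2174,.052],[-.279,3.128,0],-.025)
im=pickle.load(open("w3.pkl","rb"));leaves(im,[.5775,-.213,.1333],[.279,-3.128,-.001],-.026)
im=pickle.load(open("w5.pkl","rb"));s=readout.observe();leaves(im,s["position"],s["ee_rot"],-.026)
T=(cloud(im)-s["position"])@cv2.Rodrigues(s["ee_rot"])[0]
for v,u in [(114,319),(200,295),(200,345)]: print(T[v,u].round(4))
E
```

```text
[[0.0, 22.7, -17.5, 224.0, 232.0], [5.0, 22.1, -17.0, 254.0, 243.0], [10.0, 22.0, -16.8, 321.0, 319.0], [15.0, 18.6, -13.5, 102.0, 98.0], [20.0, 17.9, -12.7, 97.0, 92.0], [25.0, 17.3, -12.2, 106.0, 91.0], [30.0, 16.8, -11.7, 107.0, 94.0], [35.0, 16.2, -10.8, 107.0, 96.0], [40.0, 15.5, -10.3, 113.0, 102.0], [45.0, 15.0, -9.8, 118.0, 109.0], [50.0, 14.4, -9.1, 121.0, 107.0], [55.0, 13.9, -8.5, 126.0, 114.0], [60.0, 13.2, -8.1, 126.0, 118.0], [65.0, 12.6, -7.3, 133.0, 122.0], [70.0, 12.0, -6.9, 135.0, 124.0]]
sep at x=0,-.06: [0.0388 0.0569] slope -0.3024 centre at [0.0026 0.0025 0.0027]
[[0.0, 13.7, -16.5, 182.0, 195.0], [5.0, 13.7, -16.7, 246.0, 252.0], [10.0, 17.3, -19.4, 623.0, 554.0], [15.0, 10.8, -13.5, 94.0, 93.0], [20.0, 10.5, -12.9, 101.0, 101.0], [25.0, 10.2, -12.8, 96.0, 100.0], [30.0, 10.0, -12.6, 107.0, 102.0], [35.0, 9.5, -12.2, 103.0, 106.0], [40.0, 9.3, -12.0, 109.0, 112.0], [45.0, 8.9, -11.6, 108.0, 114.0], [50.0, 8.7, -11.4, 118.0, 121.0], [55.0, 8.3, -11.0, 121.0, 120.0], [60.0, 7.9, -10.8, 125.0, 131.0], [65.0, 7.7, -10.5, 136.0, 127.0], [70.0, 7.3, -10.2, 135.0, 135.0]]
sep at x=0,-.06: [0.0304 0.0428] slope -0.2064 centre at [-0.0013 -0.0011 -0.0015]
[[0.0, 14.1, -16.4, 196.0, 201.0], [5.0, 14.2, -16.6, 252.0, 256.0], [10.0, 17.6, -19.1, 621.0, 558.0], [15.0, 11.0, -13.3, 90.0, 90.0], [20.0, 10.6, -13.1, 98.0, 99.0], [25.0, 10.3, -12.6, 102.0, 97.0], [30.0, 10.1, -12.5, 105.0, 103.0], [35.0, 9.6, -12.2, 109.0, 107.0], [40.0, 9.3, -11.9, 108.0, 110.0], [45.0, 9.0, -11.6, 112.0, 118.0], [50.0, 8.6, -11.3, 115.0, 119.0], [55.0, 8.3, -11.1, 124.0, 123.0], [60.0, 8.0, -10.7, 127.0, 125.0], [65.0, 7.8, -10.3, 132.0, 134.0], [70.0, 7.4, -10.1, 136.0, 135.0]]
sep at x=0,-.06: [0.0306 0.0432] slope -0.21 centre at [-0.0011 -0.0008 -0.0014]
[ 0.087  -0.0014 -0.0273]
[ 0.0574 -0.0101 -0.0265]
[ 0.0574  0.0081 -0.0264]
```

```bash
python3 - <<'E'
from h import *
import pickle
im=pickle.load(open("scene0.pkl","rb"));P=cloud(im)
q=P[275:345,450:492].reshape(-1,3);q=q[(q[:,2]>.03)&(q[:,2]<.17)];print("can",np.nanmin(q,0),np.nanmax(q,0))
go(.4936,.1417,.10,95.4)
E
```

```text
can [0.47847052 0.40653545 0.03004285] [0.54737461 0.47341549 0.16610327]
t 9.9 pos [0.657  0.0978 0.1498] yawy 95.06 zax [-0.  0. -1.] shift [3.972 1.453 1.247] turn -0.086 force [-0.19  0.79 -0.6 ] w 38.65 gf 4.79
```

```bash
python3 -m creep '[[0.3,0.1,0.1,-0.09,0.44],[0.6,0.2,0.15,0,0.44],[0.7,0.25,0.2,0,0.44],[0.7,0.25,0.2,0,0.44],[0.7,0.25,0.2,0,0.44],[0.5,0.2,0.2,0,0.44],[0.3,0.13,0.12,0,0.44],[0.17,0.07,0.08,0,0.44],[0,0,0,0,0.44],[0,0,0,0,0.44],[0,0,0,0,0.44]]'
python3 - <<'E'
from h import *
for i in range(3):
    s=readout.observe();im=grab("wrist")
    R=cv2.Rodrigues(s["ee_rot"])[0];T=(cloud(im)-s["position"])@R
    L=[];S=[]
    for x0 in np.arange(.016,.071,.004):
        m=(abs(T[...,2]+.026)<.004)&(abs(T[...,0]-x0)<.002)&(abs(T[...,1])<.03);y=T[...,1][m]
        L.append(x0);S.append((np.median(y[y>0]),np.median(y[y<0])))
    S=np.array(S);L=np.array(L);sep=S[:,0]-S[:,1];free=np.interp(L,[.015,.07],[.0321,.0189])
    arm_=2*(.085-L);th=((free-sep)*arm_).sum()/(arm_**2).sum();sl=np.polyfit(L,sep,1)[0]
    print("theta",th.round(4),"gap",(50-291*th).round(2),"slope-theta",((sl+.240)/2).round(4),"centre",(np.polyfit(L,S.mean(1),1)).round(4),"bow",T[114,319].round(4))
    top=T[...,2][(abs(T[...,0]-.045)<.025)&(abs(abs(T[...,1])-.0105)<.004)&(abs(T[...,2]+.026)<.004)];print("top",np.median(top).round(4),len(top))
go(.4936,.1417,.0618,95.4)
E
```

```text
clock: 11.28
position: [0.4943, 0.1396, 0.1001]
ee_rot: [-0.145, 3.137, -0.0]
force: [0.1, -0.6, -0.3]
width: 0.441
gripper_force: 3.9
theta 0.0455 gap 36.75 slope-theta 0.0497 centre [-0.0022 -0.0013] bow [ 0.087  -0.0015 -0.028 ]
top -0.0271 1890
theta 0.0452 gap 36.85 slope-theta 0.0492 centre [-0.0027 -0.0013] bow [ 0.087  -0.0015 -0.0268]
top -0.0271 1898
theta 0.0453 gap 36.8 slope-theta 0.0487 centre [-0.0019 -0.0013] bow [ 0.0871 -0.0015 -0.0254]
top -0.0271 1893
t 11.43 pos [0.4939 0.1396 0.1   ] yawy 95.32 zax [ 0. -0. -1.] shift [0.003 0.053 0.954] turn -0.021 force [-0.27 -0.8  -1.09] w 40.61 gf 3.9
```

```bash
python3 -m creep '[[0,0.03,0.15,0,0.44],[0,0.03,0.2,0,0.44],[0,0,0.2,0,0.44],[0,0,0.2,0,0.44],[0,0,0.13,0,0.44],[0,0,0.07,0,0.44],[0,0,0,0,0.44],[0,0,0,0,0.44],[0,0,0,0,0.44],[0,0,0,0,0.44]]'
python3 - <<'E'
from h import *
import pickle
go(.4936,.1419,.0616,95.4)
s=grab("side");c=grab("scene");pickle.dump((s,c),open("f.pkl","wb"))
a=cv2.resize(s["pixels"][215:270,250:310],(440,400),interpolation=2);b=cv2.resize(c["pixels"][240:300,335:395],(400,400),interpolation=2)[:, :360]
cv2.imwrite("pics/f.png",np.hstack([a,b]))
E
```

```text
clock: 12.68
position: [0.4935, 0.1422, 0.0621]
ee_rot: [-0.146, 3.138, 0.0]
force: [0.3, -1.0, -1.1]
width: 0.439
gripper_force: 3.9
t 12.68 pos [0.4935 0.1422 0.0621] yawy 95.34 zax [ 0.  0. -1.] shift [-0.003 -0.008  0.012] turn -0.016 force [ 0.29 -1.02 -1.06] w 40.4 gf 3.9
```

View pics/f.png

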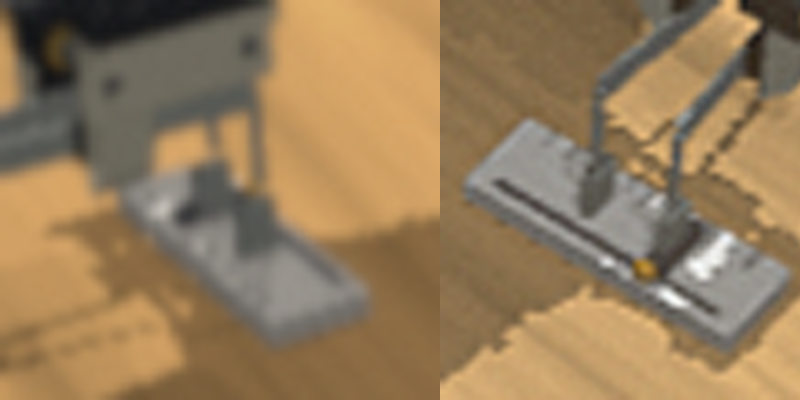

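Both points hang over their own pads in both views: scene crop left pair (597,155), right pair (675,205). I'll check the offset along the gauge numerically from the same cameras' depth, which cancels camera bias.

```bash
python3 - <<'E'
from h import *
import pickle
th=np.radians(5.4);G=np.array([[np.cos(th),np.sin(th)],[-np.sin(th),np.cos(th)]])
for n,im in zip(("side","scene"),pickle.load(open("f.pkl","rb"))):
    P=cloud(im);q=P.reshape(-1,3);g=(q[:,:2]-[.5534,.1464])@G.T
    for nm,lo,hi in (("tips",.042,.068),("pads",.018,.0355)):
        m=(q[:,2]>lo)&(q[:,2]<hi)&(abs(g[:,0])<.016)&(abs(g[:,1])<.032)
        for sg in (-1,1):
            k=m&(g[:,1]*sg>0)
            if k.sum()>2: print(n,nm,sg,k.sum(),"med",np.median(g[k],0).round(4),"min",g[k].min(0).round(4),"max",g[k].max(0).round(4))
leave=None
for i in range(2):
    s=readout.observe();im=grab("wrist");T=(cloud(im)-s["position"])@cv2.Rodrigues(s["ee_rot"])[0]
    top=T[...,2][(abs(T[...,0]-.045)<.025)&(abs(abs(T[...,1])-.0105)<.004)&(abs(T[...,2]+.026)<.004)];print("top",np.median(top).round(4))
E
```

```text
side tips -1 14 med [ 0.0018 -0.0192] min [-0.0008 -0.0228] max [ 0.0036 -0.016 ]
side tips 1 7 med [0.0011 0.0168] min [-0.0006  0.0149] max [0.0032 0.0196]
side pads -1 34 med [-0.0003 -0.0195] min [-0.0094 -0.0253] max [ 0.0093 -0.0121]
side pads 1 34 med [0.0002 0.0173] min [-0.0082  0.0104] max [0.0113 0.0228]
scene tips -1 12 med [ 0.0041 -0.0157] min [-0.0008 -0.0171] max [ 0.0079 -0.0131]
scene tips 1 10 med [0.0032 0.0215] min [-0.0003  0.0187] max [0.0066 0.0232]
scene pads -1 27 med [ 0.0015 -0.0138] min [-0.0084 -0.0193] max [ 0.0091 -0.0044]
scene pads 1 35 med [0.002  0.0224] min [-0.0101  0.0167] max [0.0159 0.0258]
top -0.0271
top -0.0271
```

```bash
python3 -m creep '[[0,0,0.02,0,0.439],[0,0,0,0,0.439],[0,0,0,0,0.439],[0,0,0,0,0.439],[0,0,0,0,0.439],[0,0,0,0,0.439]]'
python3 - <<'E'
from h import *
go(.4936,.1419,.0616,95.4)
from cell import sign_off
print(sign_off())
E
```

```text
clock: 13.62
position: [0.4933, 0.1422, 0.0611]
ee_rot: [-0.146, 3.138, 0.0]
force: [-0.4, 0.9, -1.0]
width: 0.435
gripper_force: 3.9
t 13.62 pos [0.4933 0.1422 0.0611] yawy 95.34 zax [ 0.  0. -1.] shift [-0.006 -0.008 -0.012] turn -0.015 force [-0.35  0.9  -1.04] w 40.01 gf 3.94
the job is handed in; nothing more can be done
None
```

Job handed in at 13.6 s with the tweezers still held in the air: by my camera measurements their points are about 36 mm apart, matching the marked gap to within about 1 mm, and hang about 3 mm above the two gauge lines.

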